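# Tighten the cast clamp with a click wrench

### The arm

A 6-joint arm with a two-finger parallel gripper is mounted at the origin on a cart in front of the work surface, level with it; the furniture and walls round the work are solid. World frame = base frame: x ahead of the robot, y to its left, z up, the work surface at z = 0. Lengths are in m, angles in rad, forces in N, time in s.
With the tool pointing down it reaches from about 0.325 to 0.775 m from the base axis. Payload 5.5 kg.
Tool frame: the origin (TCP) lies between the finger pads; the fingertips stand 8 mm ahead of it and the grasp point (between the pads) lies 11 mm behind it (tcp_to_tips is the distance from the TCP to the fingertips, in m); z points along the fingers, y is the line along which they close (so a half turn about z gives the same grasp; the last joint's range is limited). The gripper opens to 88 mm and grips with 3 to 60 N. Pads are 20 mm wide; open, the fingers measure 115 mm over their backs; the gripper's body (75 mm by 178 mm) begins 61 mm behind the grasp point.
Start: joints at [-1.317, 0.091, 1.231, -0, 1.82, -0.057], TCP at [0.183, -0.571, 0.231] pointing down, gripper open.
Joint ranges: [-2.87, 2.87], [-0.86, 2.18], [0.17, 2.46], [-1.51, 4.65], [0.06, 2.69], [-2.65, 2.65]. Speed limits (rad/s): [2.57, 2.57, 3.01, 3.14, 3.14, 3.14].

### API

Orientations are given as a unit quaternion [w, x, y, z].
In Python, from bench import * gives the robot as it stands. Calls block until the motion is done:
- move_to(position, orientation): joint-space move of the TCP to a pose.
- move_l(position, speed=0.15, orientation=None): straight line of the TCP; orientation=None keeps the orientation; speed is the mean speed in m/s.
- movej(angles): joint-space move.
- gripper_open() and close(): open the fingers fully, or close them until they stop; the grip force is fixed at half the most.
- hold(seconds).
- inverse_kinematics(position, orientation): joint angles nearest the present ones, or None.
- state(): the state.
- get_image(name): name is "side" or "top" or "wrist"; returns a dict with "frame" (384x512x3 uint8, blue, green, red), "depth" (384x512 float32, m along the optical axis (not along the pixel's ray), 0 where there is no reading), "camera_matrix" (3x3 intrinsics, pixels), "view" (4x4, takes a point from world to camera coordinates). Camera axes: x right, y up, looking along -z (the intrinsics and any distortion apply to the point x, -y, -z); pixel columns grow to the right and rows downward; lengths in m; the calibration is good to about 2 mm. The wrist camera is an equidistant fisheye: a pixel r from the principal point sees the ray r / f radians off the axis. A picture is of the moment at which its call begins.
A pose or a line that the arm cannot do raises IKError and nothing moves.
- job_done(): hands the job in; it is judged then, once.
The state is a dict: "time": time; "joint_pos": joint angles; "dq": joint speeds; "joint_torque": joint torques, N m; "ee_pos": TCP position; "ee_rot": TCP orientation; "ft_force": force on the tool from outside, world axes, zero at the start; "moment": the same for the moment, N m; "finger_gap": finger opening in m; "finger_force": force on a finger pad.
Only numpy, scipy, OpenCV 4.12 (cv2) and the standard library are available. Lean on these libraries where they do the work, as an engineer would, in place of code of your own. Each camera call takes 0.05 s, during which the arm holds its last target. There are 200 camera calls.

### The job

Fit the click wrench onto the brass screw of the cast clamp, then push its handle clockwise (seen from above) until it breaks over with a click and stop at once, without bending the handle on towards its stop. Then ease off so that the handle springs straight and leave the wrench sitting fully down on the screw; be gentle, and do not disturb the jar, the sponge or the small loose cast.

Things in the scene. Friction and masses are not known exactly. Their poses are not given: they have to be found in the camera images.
- wrench: loose click wrench, 0.28 kg, 160 mm long, starting slot down on the bench with its handle (along its -x) towards the robot and its right. Origin: centre of the underside of the steel head, 48 x 30 x 16 mm along x, y, z (up). The underside has a slot, centred, 36 mm long along x, 8.5 mm wide, 12.5 mm deep, mouth chamfered 2.5 mm. Fitted on the bar it has some 0.1 rad of play either way
- wrench_boss (a point): centre of the blue square boss on top of the wrench's head, 28 mm above the underside on the head's axis. The boss is 20 x 20 mm and reaches from 16 to 40 mm above the underside: carry the wrench by it, gripped across either pair of faces
- wrench_grip (a point): middle of the black handle grip, round, 15 mm thick, on the wrench's -x side 102 mm from its origin, 9 mm above its underside; the grip spans 78 to 134 mm from the origin. x runs along the handle towards the head. A spring holds the handle straight
- wrench_pin (a point): upright pin in the head, 30 mm from the origin at wrench -x, on which the handle breaks over: clockwise from above only, at about 0.44 N m about the pin (6 N square at wrench_grip). Its resistance then falls at once, to about 70 % at 0.08 rad of bending (6 mm further at wrench_grip) and on down to a hard stop at 0.165 rad; released, it springs straight
- screw_seat (a point): on the brass screw's axis, on top of its 41 mm disc, 43 mm above the bench: the wrench's underside comes to sit here. Above it stands the drive bar, 32 mm long along this point's x, 6 mm wide, 11 mm high, round-topped; the wrench fits either way round. Clockwise the screw turns easily for some 0.2 to 0.45 rad (unseen), then goes tight; it stays where left
- screw_tip (a point): end of the screw's drive bar, 16 mm from the axis along screw_seat's x and 6 mm above screw_seat; it goes round with the screw
- clamp: fixed aluminium clamp with a plaster cast under a steel strap. Origin on the screw's axis at bench level; base plate 135 x 84 x 8 mm, from -36 to +100 mm along its x; post under the screw 44 x 44 mm, 30 mm high; strap top at 37 mm. Cast and strap lie to +x, away from the robot; the side towards the robot is free for the handle
- jar_pink: small white jar with a pink lid disc, 40 mm wide, 36 mm high, loose bystander; origin under its centre
- sponge: green and blue scrub sponge, 42 x 65 x 23 mm, loose bystander; origin under its centre
- arch_cast: small loose plaster arch cast, 34 x 43 x 15 mm, bystander on the bench; origin under its centre

How it is judged:
By the outcome, as a careful person would: the job done as asked, in the order asked, and still so for the second after the job is handed in, with the robot touching nothing.
It also fails if it takes over 72 s, if anything falls off the work surface, if the arm or the gripper's body presses on something with over 40 N, if the wrist force passes 120 N, or if a joint passes its speed limit or range.

## Working session

There is one attempt and no reset: what is moved stays moved. The work goes in short steps, each a Python script; the robot and the scene stay as the last script left them, time stands still between calls to the robot, and variables do not carry over. Pictures are saved under pics/ and viewed, at most 10 in all, crops included, and the job is handed in when it is done.

```bash
ls; mkdir -p pics; python3 - <<'E'
from bench import *
import cv2,numpy as np,pickle
d={n:get_image(n) for n in("top","side")}
pickle.dump(d,open("im0.pkl","wb"))
for n in d:
    cv2.imwrite(f"pics/{n}0.png",cv2.resize(d[n]["frame"],(768,576),interpolation=cv2.INTER_CUBIC))
    print(n,d[n]["camera_matrix"],d[n]["view"])
s=state();print(s)
E
```

```text
pics
top [[443.14739444   0.         258.36883671]
 [  0.         443.14739444 186.58677213]
 [  0.           0.           1.        ]] [[-0.02994403 -0.99932316  0.02136755 -0.15770213]
 [ 0.98831825 -0.02640485  0.15009935 -0.49455004]
 [-0.14943355  0.02561252  0.98843999 -0.87637965]
 [ 0.          0.          0.          1.        ]]
side [[392.25270164   0.         254.51280762]
 [  0.         392.25270164 191.56305845]
 [  0.           0.           1.        ]] [[ 0.98518016 -0.1714253   0.00578121 -0.50848827]
 [ 0.11150957  0.66572723  0.73781628 -0.00995696]
 [-0.13032909 -0.7262373   0.67497682 -0.94643443]
 [ 0.          0.          0.          1.        ]]
{'time': 0.1, 'joint_pos': array([-1.31669284e+00,  9.17476297e-02,  1.23175681e+00, -2.56593532e-06,
        1.81980061e+00, -5.67231116e-02]), 'dq': array([ 0.00016211, -0.00189248, -0.00296261,  0.0005496 ,  0.00042211,
        0.00056722]), 'joint_torque': array([ 2.71871111e-03, -4.47858381e+01, -4.07570350e+01,  7.00338325e-02,
        2.84232572e-02, -1.15225630e-04]), 'ee_pos': array([ 0.1834278 , -0.57100753,  0.22964635]), 'ee_rot': array([-8.51907444e-04,  9.87947328e-01,  1.54788065e-01, -8.55986814e-05]), 'ft_force': array([-0.31400553, -0.29707068, -0.46331885]), 'moment': array([ 0.01699959, -0.02720619, -0.01853772]), 'finger_force': 0.0, 'finger_gap': 0.08778121237082162}
```

View pics/top0.png

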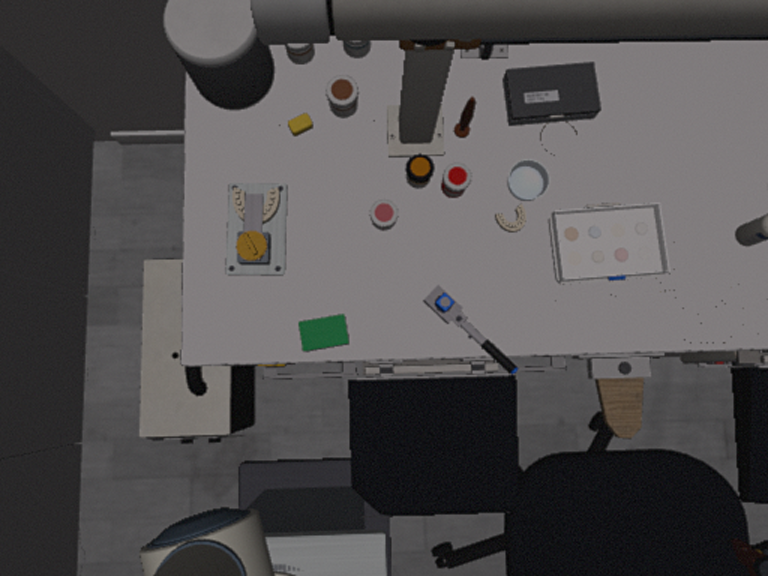

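View pics/side0.png

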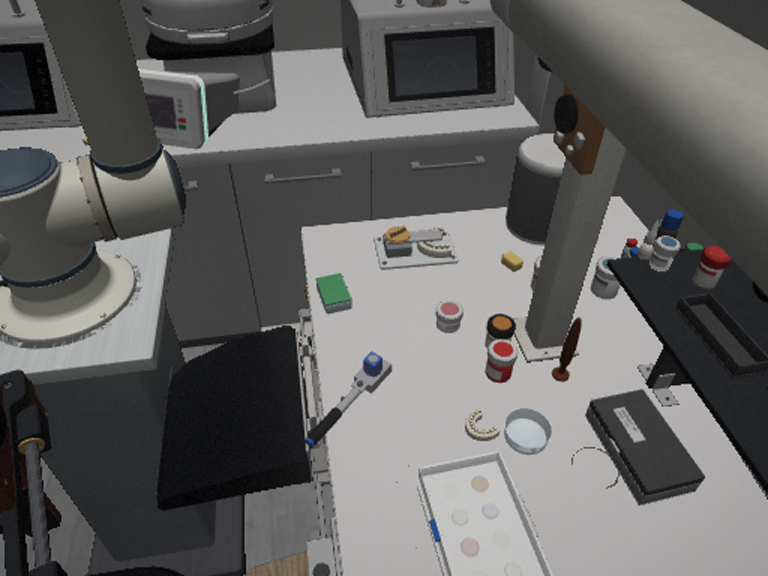

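The top view shows the wrench head at about (443,300) with its handle going to (515,370), the screw disc at (252,245), the sponge at (324,332), the jar at (384,213) and the arch cast at (510,217), all at 1.5x scale. The side view agrees.

```bash
cat > h.py <<'E'
import numpy as np,cv2
from scipy.spatial.transform import Rotation as R
def rays(im,uv,fish=False):
    K=im["camera_matrix"];V=im["view"];uv=np.atleast_2d(uv).astype(float)
    x=(uv[:,0]-K[0,2])/K[0,0];y=(uv[:,1]-K[1,2])/K[1,1]
    if fish:
        r=np.hypot(x,y)+1e-12;d=np.c_[x/r*np.sin(r),-y/r*np.sin(r),-np.cos(r)]
    else: d=np.c_[x,-y,-np.ones(len(x))]
    return -V[:3,:3].T@V[:3,3],d@V[:3,:3]
def atz(im,uv,z,fish=False):
    "world point where the pixel's ray meets height z"
    o,d=rays(im,uv,fish);return o+d*((z-o[2])/d[:,2])[:,None]
def cloud(im,fish=False):
    h,w=im["depth"].shape;v,u=np.mgrid[:h,:w];o,d=rays(im,np.c_[u.ravel(),v.ravel()],fish)
    D=im["depth"].ravel();dc=d@im["view"][:3,:3].T
    P=o+d*(D/-dc[:,2])[:,None];P[D==0]=np.nan;return P.reshape(h,w,3)
def proj(im,P,fish=False):
    K=im["camera_matrix"];V=im["view"];c=np.atleast_2d(P)@V[:3,:3].T+V[:3,3];c=c*[1,-1,-1]
    if fish:
        rr=np.hypot(c[:,0],c[:,1])+1e-12;t=np.arctan2(rr,c[:,2]);xy=c[:,:2]/rr[:,None]*t[:,None]
    else: xy=c[:,:2]/c[:,2:]
    return xy*[K[0,0],K[1,1]]+[K[0,2],K[1,2]]
def down(yaw):
    "tool down, tool y axis along world heading yaw"
    y=np.array([np.cos(yaw),np.sin(yaw),0]);z=np.array([0,0,-1.]);x=np.cross(y,z)
    return R.from_matrix(np.c_[x,y,z]).as_quat(scalar_first=True)
E
python3 - <<'E'
import pickle;from h import *
d=pickle.load(open("im0.pkl","rb"));np.set_printoptions(precision=4,suppress=True)
t=d["top"];C=cloud(t)
q=lambda u,v:C[int(v/1.5),int(u/1.5)]
for n,u,v in[("boss",443,300),("grip",497,353),("handleend",514,371),("disc",252,245),("sponge",324,332),("jar",384,213),("arch",505,227),("edge",560,345),("bench",350,280)]:print(n,q(u,v))
hsv=cv2.cvtColor(t["frame"],cv2.COLOR_BGR2HSV)
def cen(m,box):
    k=np.zeros_like(m);k[box[1]:box[3],box[0]:box[2]]=1;v,u=np.nonzero(m&k);return np.array([u.mean(),v.mean()]),len(u)
blue=((abs(hsv[...,0].astype(int)-112)<15)&(hsv[...,1]>120)&(hsv[...,2]>60)).astype(np.uint8)
c,n=cen(blue,(275,180,320,215));print("boss",n,atz(t,c,.04))
br=((abs(hsv[...,0].astype(int)-18)<10)&(hsv[...,1]>100)).astype(np.uint8)
c,n=cen(br,(145,145,190,185));print("disc",n,atz(t,c,.043))
e,_=cen(blue,(330,235,350,255));print("end",_,atz(t,e,.009))
cr=np.hstack([cv2.resize(t["frame"][120:190,145:205],None,fx=6,fy=6,interpolation=cv2.INTER_CUBIC),cv2.resize(t["frame"][185:255,275:350],None,fx=6,fy=6,interpolation=cv2.INTER_CUBIC)[:420]])
cv2.imwrite("pics/crop0.png",cr);print(cr.shape)
E
```

```text
boss [ 0.46   -0.2463  0.0384]
grip [ 0.387  -0.3211  0.0154]
handleend [ 0.3615 -0.3429  0.0151]
disc [0.5412 0.0116 0.0537]
sponge [ 0.4224 -0.0821  0.0241]
jar [ 0.5859 -0.1696  0.0339]
arch [ 0.5679 -0.3431  0.0092]
edge [ 0.3955 -0.4143  0.0008]
bench [ 0.4986 -0.1181 -0.0007]
boss 52 [[ 0.4572 -0.2477  0.04  ]]
disc 318 [[0.5428 0.0149 0.043 ]]
end 10 [[ 0.3625 -0.3453  0.009 ]]
(420, 810, 3)
```

View pics/crop0.png

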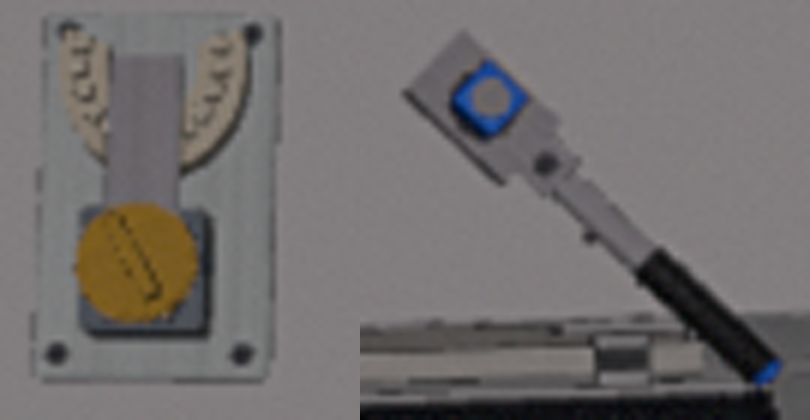

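The crop shows the drive bar running from about (118,215) to (168,310) on the disc. The wrench heads towards up-left, with its boss at (490,97). Next I'll take wrist views over the screw and over the wrench.

```bash
python3 - <<'E'
from bench import *;from h import *;import pickle
np.set_printoptions(precision=4,suppress=True)
d={}
t=[state()["time"]]
move_to([0.52,0.0,0.20],down(0.49));hold(.3);d["s"]=get_image("wrist");t.append(state()["time"])
move_to([0.44,-0.26,0.20],down(0.785));hold(.3);d["w"]=get_image("wrist");s=state();t.append(s["time"])
pickle.dump(d,open("im1.pkl","wb"));print(t,s["ee_pos"],s["joint_pos"])
im=d["s"];print(im["camera_matrix"],-im["view"][:3,:3].T@im["view"][:3,3],im["view"][:3,:3])
cv2.imwrite("pics/w1.png",np.hstack([cv2.resize(d[k]["frame"],(400,300),interpolation=cv2.INTER_AREA) for k in "sw"]))
C=cloud(im,1)
pr=proj(im,[.543,.015,.043],1)[0];print(pr,C[int(pr[1]),int(pr[0])])
pr=proj(d["w"],[.457,-.248,.04],1)[0];print(pr,cloud(d["w"],1)[int(pr[1]),int(pr[0])])
E
```

```text
[0.1, 2.8083, 4.2167] [ 0.4404 -0.2594  0.2   ] [-0.5989 -0.1527  1.5237  0.      1.7706 -1.3851]
[[297.3186   0.     256.9474]
 [  0.     297.3186 189.9088]
 [  0.       0.       1.    ]] [0.4864 0.064  0.3549] [[ 0.8825  0.4703  0.0003]
 [-0.4533  0.8508 -0.266 ]
 [-0.1254  0.2346  0.964 ]]
[281.7897 175.4371] [0.5405 0.0163 0.0512]
[274.3126 180.4565] [ 0.456  -0.2477  0.0416]
```

View pics/w1.png

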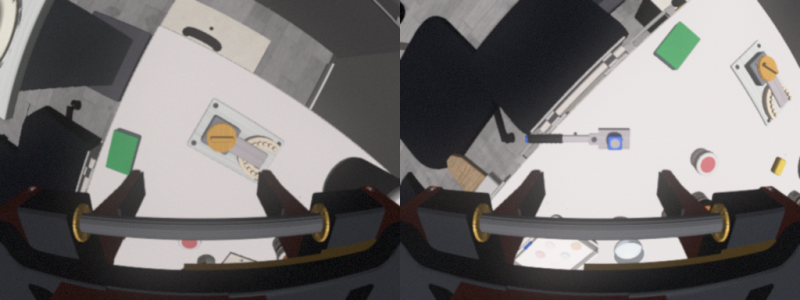

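The wrist views show the screw disc at (222,138) on the left and the wrench boss at (614,142) on the right. I'll rectify both to metric top views.

```bash
cat >> h.py <<'E'
def ortho(im,c,z,half,s,fish=True):
    "metric view at height z; right = world -y, up = world +x"
    n=int(2*half/s);i=(np.arange(n)-n/2+.5)*s
    Y,X=np.meshgrid(-i,-i);P=np.c_[X.ravel()+c[0],Y.ravel()+c[1],np.full(n*n,z)]
    uv=proj(im,P,fish).reshape(n,n,2).astype(np.float32)
    return cv2.remap(im["frame"],uv[...,0],uv[...,1],cv2.INTER_CUBIC)
E
python3 - <<'E'
from h import *;import pickle
np.set_printoptions(precision=4,suppress=True)
d=pickle.load(open("im1.pkl","rb"));t=pickle.load(open("im0.pkl","rb"))["top"]
S=[.543,.015];W=[.43,-.275]
a=ortho(d["s"],S,.043,.04,.0002);b=ortho(d["w"],W,.016,.08,.0004)
def m(im,lo,hi,big=True):
    k=cv2.inRange(cv2.cvtColor(im,cv2.COLOR_BGR2HSV),lo,hi)
    n,L,st,ce=cv2.connectedComponentsWithStats(k);j=1+np.argmax(st[1:,4]);return (L==j).astype(np.uint8)
def w(p,S,half,s): p=np.asarray(p);return np.array([S[0]+half-s*(p[1]+.5),S[1]+half-s*(p[0]+.5)])
k=m(a,(10,100,40),(28,255,255));c,_=max([cv2.findContours(k,0,1)[0]],key=len),0
c=max(c,key=cv2.contourArea);e=cv2.fitEllipse(cv2.convexHull(c));print("disc",w(e[0],S,.04,.0002),np.array(e[1])*.2)
b4=ortho(d["w"],[.457,-.248],.04,.03,.0002)
k=m(b4,(100,120,40),(125,255,255));M=cv2.minAreaRect(max(cv2.findContours(k,0,1)[0],key=cv2.contourArea));print("boss top z.04 (incl sides)",w(M[0],[.457,-.248],.03,.0002),M[1],M[2])
cv2.imwrite("pics/rect.png",np.hstack([a,b]))
# heights along wrench axis from depth
C=cloud(d["w"],1);bo=np.array([.457,-.248]);u=-np.array([np.cos(.79),np.sin(.79)])
for r in np.arange(-.02,.14,.008):
    P=bo+r*u;sel=np.hypot(C[...,0]-P[0],C[...,1]-P[1])<.004;print("%.3f:%.4f"%(r,np.nanmedian(C[sel][:,2])),end=" ")
E
```

```text
disc [0.5447 0.0154] [40.9612 41.1829]
boss top z.04 (incl sides) [ 0.4589 -0.2494] (92.63097381591797, 92.63098907470703) 45.0
-0.020:0.0169 -0.012:0.0176 -0.004:0.0413 0.004:0.0409 0.012:0.0179 0.020:0.0167 0.028:0.0180 0.036:0.0161 0.044:0.0147 0.052:0.0146 0.060:0.2133 0.068:0.2670 0.076:0.0147 0.084:0.0160 0.092:0.0168 0.100:0.3154 0.108:0.0175 0.116:0.0152 0.124:0.0165 0.132:0.0157
```

View pics/rect.png

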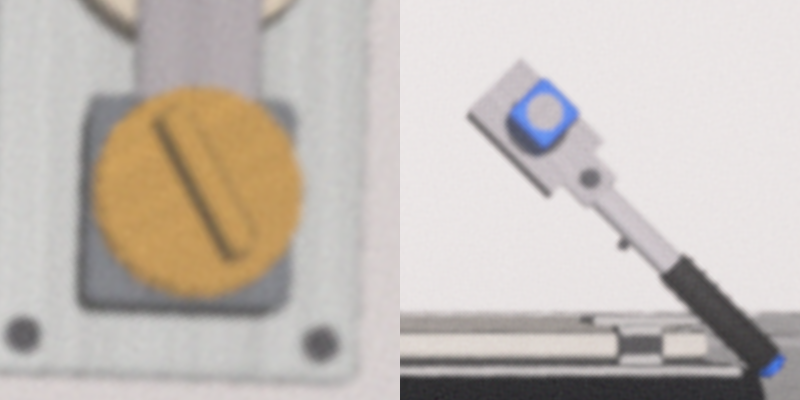

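```bash
python3 - <<'E'
from bench import *;from h import *;import pickle
np.set_printoptions(precision=4,suppress=True)
b=[.4589,-.2494];q=down(.783)
move_to([*b,.10],q);move_l([*b,.0285],.06)
print(state()["ft_force"],state()["ee_pos"])
close();s=state();print(s["finger_gap"],s["finger_force"],s["ee_pos"],s["ft_force"])
move_l([*b,.15],.12)
move_to([.5447,.0154,.13],down(.499));hold(.3)
d={n:get_image(n) for n in("wrist","side","top")};pickle.dump(d,open("im2.pkl","wb"))
s=state();print(s["time"],s["finger_gap"],s["ee_pos"],s["ft_force"],s["moment"])
a=cv2.resize(d["wrist"]["frame"][90:290,150:400],(500,400));c=cv2.resize(d["side"]["frame"][100:260,200:325],(300,400))
cv2.imwrite("pics/h.png",np.hstack([a,c]))
E
```

```text
[-1.0474 -0.0754 -0.6012] [ 0.4592 -0.2496  0.029 ]
0.01950682735536408 30.000123381614685 [ 0.4589 -0.2494  0.0285] [-0.0863 -0.4483  0.2502]
9.8 0.019858584476965636 [0.5447 0.015  0.1301] [ 0.4316 -0.6145 -2.9334] [ 0.0446 -0.1458 -0.0586]
```

View pics/h.png

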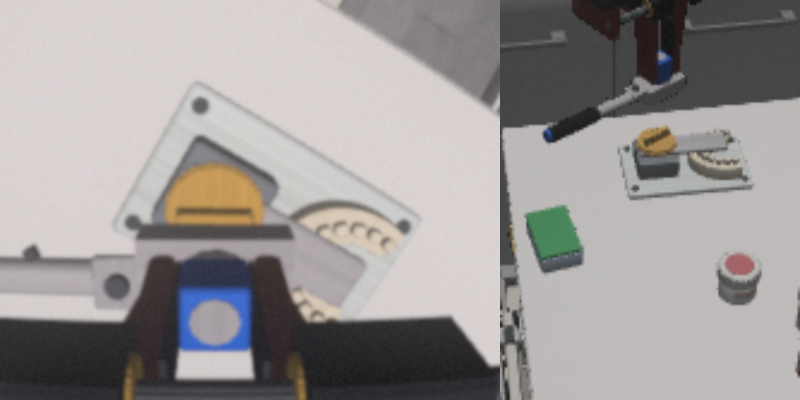

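The wrist crop shows the bar parallel to the head edge and laterally centred on it (bar columns 177–252, head 137–293). The boss circle is at (215,322). Next I'll measure the boss offset across the slot.

```bash
python3 - <<'E'
from h import *;import pickle
np.set_printoptions(precision=4,suppress=True)
d=pickle.load(open("im2.pkl","rb"));im=d["wrist"];T=np.array([.5447,.015,.1301])
ex=np.array([np.sin(.499),-np.cos(.499)]);ey=np.array([np.cos(.499),np.sin(.499)]) # tool x,y headings
zt=.1301-.0285+.04
o=ortho(im,T[:2],zt,.03,.0002);k=cv2.inRange(cv2.cvtColor(o,cv2.COLOR_BGR2HSV),(100,120,40),(125,255,255))
c=max(cv2.findContours(k,0,1)[0],key=cv2.contourArea);M=cv2.minAreaRect(c);print(M)
p=atz(im,[150+215/2,90+322/2],zt,1)[0,:2]-T[:2];print("boss circle in tool x,y",p@ex,p@ey)
# disc / bar from this view: visible disc outline
o=ortho(im,T[:2],.043,.04,.0002);k=cv2.inRange(cv2.cvtColor(o,cv2.COLOR_BGR2HSV),(10,100,40),(28,255,255))
c=max(cv2.findContours(k,0,1)[0],key=cv2.contourArea)[:,0]
P=np.c_[T[0]+.04-.0002*(c[:,1]+.5),T[1]+.04-.0002*(c[:,0]+.5)]-T[:2];L=np.c_[P@ex,P@ey]
print("disc extents tool x",L[:,0].min(),L[:,0].max(),"y",L[:,1].min(),L[:,1].max())
# head edge angle and handle yaw check from top
t=d["top"];hs=cv2.cvtColor(t["frame"],cv2.COLOR_BGR2HSV);v,u=np.nonzero(cv2.inRange(hs,(100,120,60),(125,255,255)));
pts=[(150+2/2,90+275/2),(150+90/2,90+278/2)]
h=atz(im,pts,.1301-.0285+.009,1)[:,:2];e=h[1]-h[0];print("shank heading",np.arctan2(e[1],e[0]))
h=atz(im,[(150+137/2,90+227/2),(150+293/2,90+227/2)],.1301-.0285+.016,1)[:,:2]-T[:2];print("head top far edge in tool frame",h@ex,h@ey)
h=atz(im,[(150+177/2,90+211/2),(150+252/2,90+211/2)],.043,1)[:,:2];e=h[1]-h[0];print("bar",np.arctan2(e[1],e[0]),(h-T[:2])@ex,(h-T[:2])@ey)
E
```

```text
((149.2456817626953, 147.26486206054688), (101.11531066894531, 98.22380828857422), 61.189208984375)
boss circle in tool x,y 0.0015509335506353563 0.0007478422664577439
disc extents tool x -0.021460308757906298 0.005526140022767573 y -0.020390828122758144 0.020949278605650448
shank heading 0.4884989639373473
head top far edge in tool frame [-0.0176 -0.0175] [-0.0224  0.024 ]
bar 0.49775671594680526 [-0.0004 -0.0004] [-0.0152  0.0167]
```

```bash
python3 - <<'E'
from bench import *;from h import *
np.set_printoptions(precision=3,suppress=True)
ex=np.array([np.sin(.499),-np.cos(.499)]);q=down(.499)
p=np.array([.5447,.0154])-.0008*ex
move_l([*p,.088],.1);hold(.2);f0=np.mean([state()["ft_force"]*1 for _ in range(3)],0);print(f0,state()["time"])
z=.088
while z>.0705:
    z-=.001;move_l([*p,z],.02,q);s=state();f=s["ft_force"]-f0;print(round(z,4),s["ee_pos"],f,round(s["time"],2))
    if f[2]>6 or np.linalg.norm(f[:2])>8: break
E
```

```text
[ 0.403  0.034 -2.789] 10.5667
0.087 [0.544 0.016 0.087] [-0.986 -0.706  0.011] 10.82
0.086 [0.544 0.016 0.086] [-0.058  0.224 -0.602] 11.07
0.085 [0.544 0.016 0.085] [-0.744  0.09  -0.774] 11.32
0.084 [0.544 0.016 0.084] [0.972 0.155 0.404] 11.57
0.083 [0.544 0.016 0.083] [-0.421 -1.002  0.827] 11.82
0.082 [0.544 0.016 0.082] [0.179 0.372 0.03 ] 12.07
0.081 [0.544 0.016 0.081] [-1.306  0.336  0.609] 12.32
0.08 [0.544 0.016 0.08 ] [-0.948  0.235  1.363] 12.57
0.079 [0.544 0.016 0.079] [ 0.577  0.273 -0.12 ] 12.82
0.078 [0.544 0.016 0.078] [-0.037 -0.503 -0.202] 13.07
0.077 [0.544 0.016 0.077] [-0.343  0.624  0.53 ] 13.32
0.076 [0.544 0.016 0.076] [-0.54   0.356 -0.09 ] 13.57
0.075 [0.544 0.016 0.075] [-0.632  0.346  0.319] 13.82
0.074 [0.544 0.016 0.074] [-0.156 -0.885  0.518] 14.07
0.073 [0.544 0.016 0.073] [-0.203  1.018 -0.008] 14.32
0.072 [0.544 0.016 0.072] [ 0.152 -0.205  0.052] 14.57
0.071 [0.545 0.016 0.071] [-1.435  0.32   2.429] 14.82
0.07 [0.545 0.016 0.071] [-2.907 -0.343  8.968] 15.07
```

The wrench is seated: contact came at a TCP height of 0.071 m, which matches the expected depth. I'll release it, stage beside the grip, and check the force noise.

```bash
python3 - <<'E'
from bench import *;from h import *;import pickle
np.set_printoptions(precision=3,suppress=True)
ex=np.array([np.sin(.499),-np.cos(.499)]);q=down(.499)
p=np.array([.5447,.0154])-.0008*ex
move_l([*p,.0715],.02,q);gripper_open();move_l([*p,.13],.15);close()
g=p-.102*np.array([np.cos(.499),np.sin(.499)])+.030*ex
move_to([*g,.12],q);move_l([*g,.050],.1);hold(.3)
t0=state()["time"];a=[state()["ft_force"] for _ in range(4)];print(np.array(a),state()["time"]-t0)
F=[]
for _ in range(12): hold(.01);F.append(state()["ft_force"])
F=np.array(F);print(F.mean(0),F.std(0),state()["time"]-t0)
d=get_image("wrist");pickle.dump(d,open("im3.pkl","wb"));s=state();print(s["time"],s["ee_pos"],s["finger_gap"])
cv2.imwrite("pics/stage.png",cv2.resize(d["frame"],(768,576)))
E
```

```text
[[-0.165 -0.449  0.339]
 [-0.165 -0.449  0.339]
 [-0.165 -0.449  0.339]
 [-0.165 -0.449  0.339]] 0.0
[ 0.072 -0.054 -0.157] [0.433 0.566 0.381] 0.09999999999999787
20.1417 [ 0.469 -0.059  0.05 ] 0.0001240865274832967
```

View pics/stage.png

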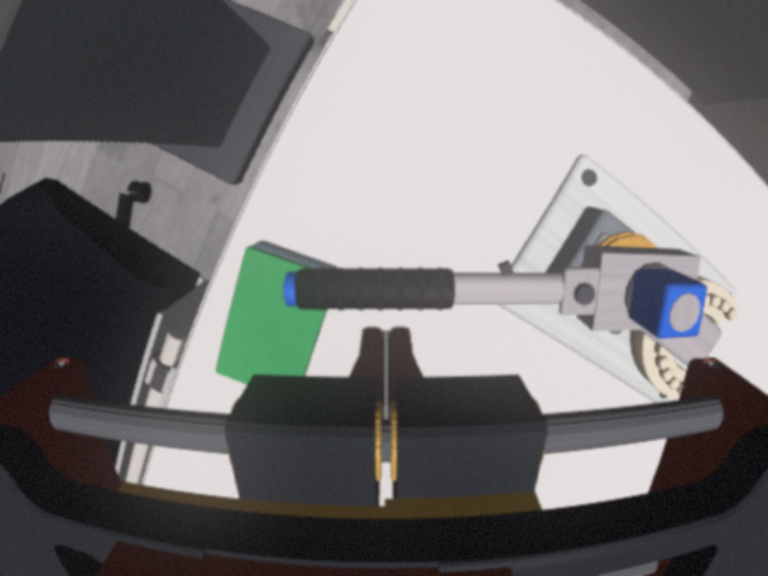

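The picture shows the wrench level on the screw, grip at (375,288) and closed fingers clear of it at (387,335). Now the push.

```bash
cat > push.py <<'E'
from bench import *;from h import *
P0=np.array([.5447,.0154])-.0008*np.array([np.sin(.499),-np.cos(.499)])
def pose(th,off,z=.050): c,s=np.cos(th),np.sin(th);return [*(P0-.102*np.array([c,s])+off*np.array([s,-c])),z],down(th)
def go(th,off,v=.02,z=.050): p,q=pose(th,off,z);move_l(p,v,q)
def force(th,n=9):
    F=[]
    for _ in range(n): hold(.01);F.append(state()["ft_force"])
    m=np.mean(F,0);return m@[np.sin(th),-np.cos(th),0],m
E
python3 - <<'E'
from push import *
th=.499;_,b=force(th,14);go(th,.0205,.04);f0,_=force(th);b0=b
pk=0;since=0;log=[]
for i in range(90):
    fine=pk>3
    th-=.005 if fine else .014
    go(th,.0205);_,m=force(th);f=(m-b0)@[np.sin(th),-np.cos(th),0];log.append((round(th,3),round(f,2),round(m[2]-b0[2],1)))
    if f>pk: pk=f;since=0
    else: since=since+1 if f<pk-.3 else since
    if pk>4.3 and (f<pk-.7 or since>=3): print("CLICK?");break
    if f>9 or th<-.35 or state()["time"]>52: print("ABORT");break
print(b,f0,log,pk,state()["time"])
E
```

```text
CLICK?
[-0.11743408 -0.02981264 -0.37999736] -0.1971089832813454 [(0.485, np.float64(-0.3), np.float64(0.3)), (0.471, np.float64(0.01), np.float64(0.3)), (0.457, np.float64(-0.35), np.float64(0.2)), (0.443, np.float64(-0.12), np.float64(0.6)), (0.429, np.float64(0.06), np.float64(0.2)), (0.415, np.float64(0.28), np.float64(0.1)), (0.401, np.float64(-0.07), np.float64(0.0)), (0.387, np.float64(-0.22), np.float64(0.3)), (0.373, np.float64(-0.02), np.float64(0.7)), (0.359, np.float64(-0.17), np.float64(0.5)), (0.345, np.float64(0.07), np.float64(0.4)), (0.331, np.float64(0.05), np.float64(0.5)), (0.317, np.float64(0.13), np.float64(0.7)), (0.303, np.float64(0.26), np.float64(0.3)), (0.289, np.float64(0.08), np.float64(0.2)), (0.275, np.float64(0.07), np.float64(0.7)), (0.261, np.float64(0.2), np.float64(0.1)), (0.247, np.float64(0.13), np.float64(0.4)), (0.233, np.float64(-0.25), np.float64(0.6)), (0.219, np.float64(0.47), np.float64(0.0)), (0.205, np.float64(0.09), np.float64(0.1)), (0.191, np.float64(-0.03), np.float64(0.3)), (0.177, np.float64(0.05), np.float64(0.4)), (0.163, np.float64(-0.2), np.float64(0.3)), (0.149, np.float64(-0.13), np.float64(0.4)), (0.135, np.float64(0.37), np.float64(0.1)), (0.121, np.float64(-0.1), np.float64(0.4)), (0.107, np.float64(0.12), np.float64(0.5)), (0.093, np.float64(0.27), np.float64(0.4)), (0.079, np.float64(0.01), np.float64(0.4)), (0.065, np.float64(0.05), np.float64(0.5)), (0.051, np.float64(1.42), np.float64(0.2)), (0.037, np.float64(2.9), np.float64(0.3)), (0.023, np.float64(4.55), np.float64(0.2)), (0.018, np.float64(5.26), np.float64(0.4)), (0.013, np.float64(5.63), np.float64(0.6)), (0.008, np.float64(5.54), np.float64(0.1)), (0.003, np.float64(5.44), np.float64(0.4)), (-0.002, np.float64(5.22), np.float64(0.2)), (-0.007, np.float64(5.19), np.float64(0.2)), (-0.012, np.float64(5.1), np.float64(0.4))] 5.628678604419703 34.05
```

The force climbed to 5.6 N and then fell steadily, which is the expected click signature. I'll check the bend optically while holding still.

```bash
python3 - <<'E'
from bench import *;from h import *;import pickle
d=get_image("wrist");pickle.dump(d,open("im4.pkl","wb"));print(state()["ft_force"],state()["time"])
a=pickle.load(open("im3.pkl","rb"));out=[]
for im,th in((a,.499),(d,0.02)):
    o=ortho(im,[.5447-.06*np.cos(th),.0154-.06*np.sin(th)],.056,.1,.00025)
    M=cv2.getRotationMatrix2D((399.5,399.5),90-np.degrees(th)-180,1);o=cv2.warpAffine(o,M,(800,800));out.append(o[270:530])
cv2.imwrite("pics/bend.png",np.vstack(out))
E
```

```text
[ 1.25960045 -4.4524989   0.06706943] 34.1
```

View pics/bend.png

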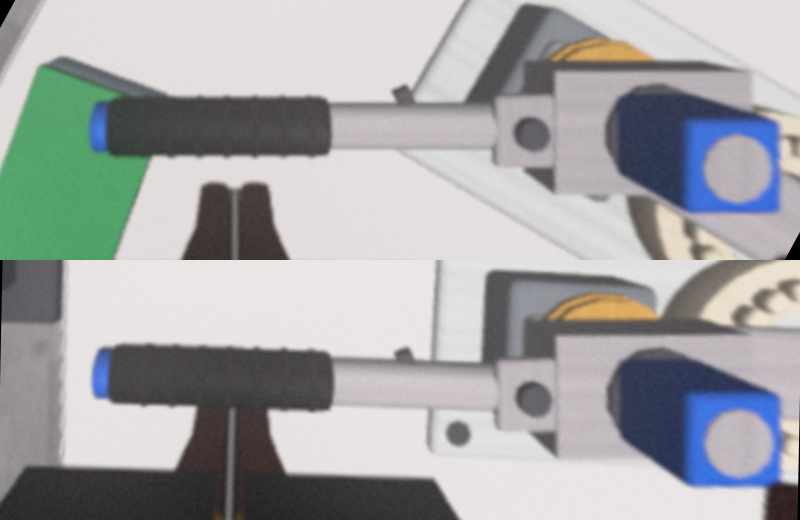

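Against the straight view on top, the lower view shows the handle tilted about 2–3° from the head, with the grip top edge going from (110,345) to (330,352). So it has broken over by a few hundredths of a radian, well short of the stop. Easing off now.

```bash
python3 - <<'E'
from push import *;import pickle
for o in (.0205+np.array([1.5,3,4.5,6,8])*1e-3):
    go(-.012,o,.01);print(round(o,4),round(force(-.012)[0],2))
go(-.012,.036,.05);go(-.012,.036,.1,.15)
g,q=pose(-.012,.03,.17);move_l(g,.1);hold(.3)
d={n:get_image(n) for n in("wrist","top")};pickle.dump(d,open("im5.pkl","wb"));print(state()["time"],state()["ft_force"])
t0=pickle.load(open("im0.pkl","rb"))["top"]["frame"];f=d["top"]["frame"]
a=cv2.resize(d["wrist"]["frame"],(448,336));b=cv2.resize(f[110:250,130:276],(350,336))
cv2.imwrite("pics/end.png",np.hstack([a,b]))
C=cloud(d["wrist"],1)
for r in(.02,-.012,-.018,-.06,-.1,-.12):
    Q=P0+r*np.array([np.cos(.04),np.sin(.04)]);sel=np.hypot(C[...,0]-Q[0],C[...,1]-Q[1])<.004;print(r,np.round(np.nanmedian(C[sel][:,2]),4))
E
```

```text
0.022 5.23
0.0235 5.35
0.025 4.11
0.0265 2.02
0.0285 0.53
38.2333 [-0.42883428  0.01366878  0.22051869]
0.02 0.0596
-0.012 0.0614
-0.018 0.0599
-0.06 0.26
-0.1 0.2781
-0.12 0.2788
```

View pics/end.png

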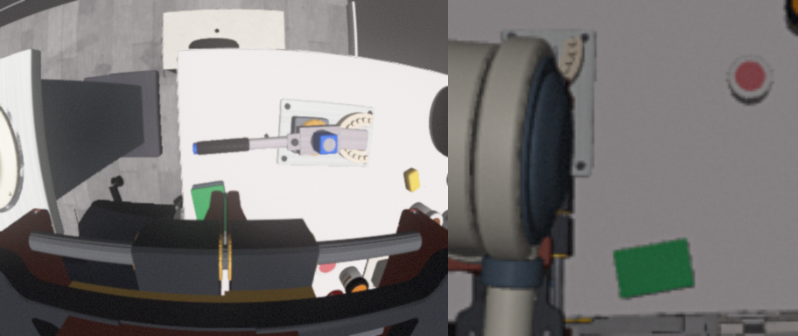

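The force went back to zero as I eased off. The end view shows the handle straight, from (195,148) to (288,143). The head top reads 0.060 m, so the wrench is fully down, and the sponge and jar are where they started.

```bash
python3 -c "
from bench import *
print(job_done())"
```

```text
the job is handed in; nothing more can be done
None
```

The job is handed in at about 38 s: I fitted the wrench and pushed it clockwise until it clicked at about 5.6 N, stopped a few hundredths of a radian past that, and eased off to leave it fully down on the screw; the jar and sponge look untouched in the last picture, but I did not check the loose cast there.

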